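# Fetch the stapler from behind the art supplies

## Robot

A 7-joint arm with a two-finger parallel gripper is mounted at the origin on the work surface. World frame = base frame: x ahead of the robot, y to its left, z up, the work surface at z = 0. Lengths are in m, angles in rad, forces in N, time in s.
With the tool pointing down it reaches from about 0.4 to 0.85 m from the base axis. Payload 10.4 kg.
Tool frame: the origin (TCP) lies on the centre line of the jaws, within the pads' length; the fingertips stand 17 mm ahead of it and the grasp point (between the pads) lies 2 mm behind it; z points along the fingers, y is the line along which they close (so a half turn about z gives the same grasp; the last joint's range is limited). The gripper opens to 85 mm and grips with 20 to 120 N. Pads are 22 mm wide; open, the fingers measure 114 mm over their backs; the gripper's body (76 mm by 85 mm) begins 54 mm behind the grasp point. The pads swing forward as they close: fully open they stand 13 mm farther back than shut.
Start: joints at [-1.249, 0.332, -0.065, 1.46, 0.022, 1.35, -0.088], TCP at [0.211, 0.588, 0.248] pointing down, gripper open.
Joint ranges: [-2.6, 2.6], [-0.5, 2.12], [-1.47, 1.34], [0.16, 2.42], [-1.27, 4.41], [0.06, 2.06], [-2.6, 2.6]. Speed limits (rad/s): [2.22, 2.22, 2.79, 2.79, 3.14, 3.14, 3.14].

## Interface

Orientations are given as a unit quaternion [x, y, z, w].
In Python, from workcell import sensors, imaging, order, spotter gives the robot as it stands. The module is installed in compiled form; this text tells all that it offers.
- The arm moves only by the shell command python3 -m inch 'ROWS' [FORCE]. ROWS is JSON, a list that holds one entry, the list of rows, each a list of 7 numbers: the shift along the tool's x, y, z in m, then the turn, a rotation vector about the tool's x, y, z in rad, then the closure, from -1 (fully open) to 1 (shut). In form: [[[x, y, z, ax, ay, az, hand], ...]]. A call has 1 to 10 rows; each row is the pose to reach, as a shift and turn from the pose commanded when the call began, along the tool's axes at that moment; what a row does not reach only later rows make up. A row lasts 1/10 s, in which the tool goes at most 50 mm and 8.59 degrees, less where a joint would pass 70% of its speed; a pose out of reach is approached as far as the arm can. A call with a gripper value outside its range is refused whole. The fingers move at their own pace and stop on an object; FORCE is the grip in N (left out, the last holds). Time passes only in rows, so rows that repeat a pose let the fingers close. It gives the time, the measured TCP pose, the force, the opening and the grip force at its end, in the units of the state.
- sensors.get_obs(): the state, without advancing time (a new reading comes with each control period).
- imaging.camera(name): name is "scene" or "top"; returns the picture (420x560x3 uint8, blue, green, red); there is no depth.
- imaging.calibration(name): a dict with "mtx" (3x3 intrinsics, pixels), "R" (3x3) and "t" (3): a world point X has camera coordinates R X + t. Camera axes: x right, y down, z forward; pixel columns grow to the right and rows downward; lengths in m; the calibration is good to about 2 mm. A picture is of the moment at which its call begins. calibration takes no time and is no camera call.
- order.hand_in(): hands the job in; it is judged then, once.
Trained networks look in the newest picture that a camera, given by its name, has taken for a name from the list of things; names that differ only in an ending like _2 or _b are one class to them, and where a whole thing is asked for, a point or a joint stands for the part that bears it (a point fixed in the world has none). Each returns a list of dicts, best first, with "conf" (0 to 1); they miss things now and then, are a little off and sometimes report something else, mostly with a low value. They report only what shows in the picture. A call takes as long as a camera call. They do not tell look-alikes from the thing itself.
- spotter.look_for(label, camera): "pixel" ([column, row] in pixels, amid what is visible of it).
The state is a dict: "clock": time; "joint_pos": joint angles; "joint_velocities": joint speeds; "tau": joint torques, N m; "position": TCP position; "ee_rot": TCP orientation; "ft_force": force on the tool from outside, world axes, zero at the start; "torque": the same for the moment, N m; "grip_width": opening from 0.0 (shut) to 1.0 (fully open); "grasp_force": force on a finger pad.
Only numpy, scipy, OpenCV 4.12 (cv2) and the standard library are available. Lean on these libraries where they do the work, as an engineer would, in place of code of your own. Each camera call takes 0.05 s, during which the arm holds its last target. There are 200 camera calls.

## Task

The stapler lies at the back of the grey supplies tray, behind three containers: take all three out and stand them on the empty wooden spare tray, then fetch the stapler and set it down on its base in the middle of the dark non-slip mat, lying along the mat's long side. After that put every container back upright into the very well it came from, so that people find it where they are used to. Set everything down without dropping or tipping it, and leave the eraser, the sharpener and the rinse cup where they are.

Things in the scene. Friction and masses are not known exactly. Their poses are not given: they have to be found in the camera images.
- supplies_tray: fixed grey tray, 300 mm along y; x (away from robot, yaw within 0.15 rad) from -95 to +80 mm; rim 28 mm high, 3 thick, end lips 13 mm. Origin on the table. In front a white insert, top 14 mm above the table, with three round wells 76 mm wide at x = -52, y = -94, 0, +94 mm; floor of wells and of the open bay behind (x -6 to +77) 4 mm above the table.
- glue_bottle: white squeeze bottle with paper label: round body 64 mm wide up to 100 mm, shoulder up to 124 mm, grey ribbed screw cap 33 mm wide from 128 to 160 mm, pointed nozzle up to 178 mm. Origin: centre of its underside, z up. About 0.22 kg. The three containers stand in the three wells in any order.
- paint_pot: squat clear pot of white paint, standing in one of the wells: round body 66 mm wide up to 66 mm, shoulder up to 76 mm, then a white ribbed lid 52 mm wide from 76 to 107 mm above its underside. Origin: centre of its underside, z up. About 0.24 kg.
- crayon_tin: plain aluminium tin, a straight cylinder 60 mm wide and 122 mm tall with a dark seam line below its lid, standing in one of the wells. Origin: centre of its underside, z up. About 0.20 kg.
- stapler: black desk stapler on its base in the bay behind the containers, along the tray's y, centre about 20 mm behind the tray's origin: 140 mm long (its x, jaw to +x), base 38 mm wide and 8 high, steel magazine 20 wide, top arm 32 wide, rising to the jaw, its underside 31 to 39 and top 48 to 56 mm up. Origin: centre of the base's underside, z up. About 0.25 kg.
- spare_tray: empty fixed shallow tray of light wood, 276 mm along its x by 156 mm along its y, walls 4 mm thick and 14 mm high, inner floor 4 mm above the table. Origin: under its middle, on the table. It stands to the left or to the right of the supplies tray, the mat on the other side.
- nonslip_mat: fixed flat dark rubber mat with fine grey ribs, 230 mm along its x by 150 mm along its y, 3 mm thick. Origin: under its middle, on the table (its top is 3 mm higher).
- eraser: small white eraser in a cardboard sleeve, 56 x 23 x 13 mm, lying in the bay at its left end (+y). Leave alone. Origin: centre of its underside.
- sharpener: small round pencil sharpener, 33 mm wide and 45 mm tall, clear with a steel top, standing in the bay at its right end (-y). Leave alone. Origin: centre of its underside.
- rinse_cup: empty white ceramic cup, 68 mm wide and 85 mm tall, standing behind the supplies tray to the left. Leave alone. Origin: centre of its underside.
Not all that is in view belongs to the job. Leave any green look-alike of the paint_pot alone. What is shaped like the glue_bottle but orange is not meant.

How it is judged:
On the way, in this order (a step that is already met when the one before it is completed fails the run):
1. all three containers stand on the spare tray together (x of glue_bottle in the frame of spare_tray between -0.115 and 0.115 m and y of glue_bottle in the frame of spare_tray between -0.055 and 0.055 m and z of each of glue_bottle, paint_pot, crayon_tin in the frame of spare_tray below 0.009 m and angle between each of glue_bottle, paint_pot, crayon_tin's own z axis and vertical below 0.12 rad and x of paint_pot in the frame of spare_tray between -0.115 and 0.115 m and y of paint_pot in the frame of spare_tray between -0.055 and 0.055 m and x of crayon_tin in the frame of spare_tray between -0.115 and 0.115 m and y of crayon_tin in the frame of spare_tray between -0.055 and 0.055 m), for 0.2 s.
2. the stapler lies on its base in the middle of the mat, along it, released (horizontal distance between stapler and nonslip_mat below 0.015 m and angle between the x axis of stapler and the x axis of nonslip_mat, either way round below 0.2 rad and z of stapler in the frame of nonslip_mat below 0.007 m and angle between stapler's own z axis and vertical below 0.1 rad and contact force between stapler and the fingers below 0.1 N), for 0.2 s.
At the end, for the whole second after the job is handed in: the stapler lies on its base on the mat, within 15 mm of the mat's middle and 0.2 rad of its long side (either way round); glue bottle, paint pot and crayon tin each stand upright on the floor of the well they came from, within 14 mm of where they stood; all released and at rest (all of step 2 and distance of each of glue_bottle, paint_pot, crayon_tin from where it was at the start of the episode below 0.014 m and z of each of glue_bottle, paint_pot, crayon_tin in the frame of supplies_tray below 0.008 m and angle between each of glue_bottle, paint_pot, crayon_tin's own z axis and vertical below 0.08 rad and linear speed of each of glue_bottle, paint_pot, crayon_tin, stapler below 0.02 m/s and contact force between each of glue_bottle, paint_pot, crayon_tin and the fingers below 0.1 N); the robot touches nothing.
It fails at once if a container is tipped over (angle between any of glue_bottle, paint_pot, crayon_tin's own z axis and vertical above 0.6 rad).
It fails at once if a container or the stapler is dropped (falls free faster than 0.7 m/s) ((contact force between glue_bottle and anything else below 0.01 N and linear speed of glue_bottle above 0.7 m/s) or (contact force between paint_pot and anything else below 0.01 N and linear speed of paint_pot above 0.7 m/s) or (contact force between crayon_tin and anything else below 0.01 N and linear speed of crayon_tin above 0.7 m/s) or (contact force between stapler and anything else below 0.01 N and linear speed of stapler above 0.7 m/s)).
It fails at once if the eraser, sharpener or rinse cup is moved more than 20 mm or tipped (distance of any of eraser, sharpener, rinse_cup from where it was at the start of the episode above 0.02 m or angle between any of eraser, sharpener, rinse_cup's own z axis and vertical above 0.5 rad).
It also fails if it takes over 144 s, if anything falls off the work surface, if the arm or the gripper's body presses on something with over 40 N, if the wrist force passes 120 N, or if a joint passes its speed limit or range.

## Working session

There is one attempt and no reset: what is moved stays moved. The work goes in short steps, Python scripts to look and compute and a shell command to move; the robot and the scene stay as the last step left them, time stands still between calls to the robot, and variables do not carry over. Pictures are saved under pics/ and viewed, at most 14 in all, crops included, and the job is handed in when it is done.

```bash
mkdir -p pics; cat > h.py <<'E'
import numpy as np, cv2
from workcell import sensors, imaging, order, spotter
def snap(cam,name): 
    im=imaging.camera(cam); cv2.imwrite(f'pics/{name}.png',im); return im
def proj(cam,X):
    c=imaging.calibration(cam); p=np.array(c['mtx'])@(np.array(c['R'])@np.array(X,float)+np.array(c['t']).ravel()); return p[:2]/p[2]
def back(cam,px,z):
    c=imaging.calibration(cam); R=np.array(c['R']);t=np.array(c['t']).ravel()
    d=R.T@np.linalg.inv(np.array(c['mtx']))@np.array([px[0],px[1],1.]); o=-R.T@t
    return o+d*(z-o[2])/d[2]
E
python3 - <<'E'
from h import *
a=snap('top','top0');b=snap('scene','scene0')
for cam in('top','scene'):
    c=imaging.calibration(cam);print(cam,'pos',-np.array(c['R']).T@np.array(c['t']).ravel(),np.array(c['mtx'])[0,0])
    for n in 'supplies_tray glue_bottle paint_pot crayon_tin stapler spare_tray nonslip_mat eraser sharpener rinse_cup'.split():
        print(cam,n,[(np.round(d['pixel']).tolist(),round(d['conf'],2)) for d in spotter.look_for(n,cam)][:3])
o=sensors.get_obs();print(o)
E
```

```text
top pos [0.41470945 0.02093247 1.07808601] 385.546459241257
top supplies_tray [([274.0, 218.0], 0.78)]
top glue_bottle [([306.0, 239.0], 0.79), ([327.0, 282.0], 0.64), ([233.0, 197.0], 0.48)]
top paint_pot [([224.0, 300.0], 0.9), ([235.0, 232.0], 0.87), ([248.0, 154.0], 0.78)]
top crayon_tin [([271.0, 235.0], 0.96), ([392.0, 214.0], 0.34)]
top stapler [([272.0, 208.0], 0.61)]
top spare_tray [([158.0, 226.0], 0.7)]
top nonslip_mat [([390.0, 219.0], 0.68)]
top eraser [([235.0, 195.0], 0.57)]
top sharpener [([278.0, 217.0], 0.68), ([312.0, 207.0], 0.57)]
top rinse_cup [([172.0, 136.0], 0.87)]
scene pos [0.81233461 0.48223931 0.66114677] 420.2105782825563
scene supplies_tray [([272.0, 267.0], 0.87)]
scene glue_bottle [([319.0, 154.0], 0.89), ([283.0, 179.0], 0.8)]
scene paint_pot [([409.0, 233.0], 0.78), ([215.0, 291.0], 0.73), ([330.0, 253.0], 0.58)]
scene crayon_tin [([308.0, 214.0], 0.86), ([239.0, 403.0], 0.35)]
scene stapler [([274.0, 242.0], 0.95)]
scene spare_tray [([385.0, 370.0], 0.57)]
scene nonslip_mat [([208.0, 154.0], 0.6)]
scene eraser [([282.0, 290.0], 0.76)]
scene sharpener [([243.0, 207.0], 0.53)]
scene rinse_cup [([239.0, 403.0], 0.56)]
{'clock': 1.1, 'joint_pos': array([-1.24860671,  0.33217401, -0.0646811 ,  1.4600754 ,  0.02160419,
        1.34992375, -0.08848925]), 'joint_velocities': array([ 0.00063459,  0.00133815, -0.0003862 , -0.00033019,  0.00028349,
        0.00163533, -0.0014114 ]), 'tau': array([-4.84643933e-04, -6.25245237e+01,  4.88492043e-02, -3.91835618e+01,
        1.64491095e-02,  1.97267087e-03, -2.06421964e-05]), 'position': array([0.21125203, 0.58824017, 0.24836548]), 'ee_rot': array([1.71543865e-01, 9.85176481e-01, 5.68445820e-05, 5.03869563e-06]), 'ft_force': array([ 1.22302193, -0.03131162,  0.02707342]), 'torque': array([-0.10936925,  0.03052739, -0.05570393]), 'grasp_force': 0.0, 'grip_width': 1.003286897411756}
```

View pics/top0.png

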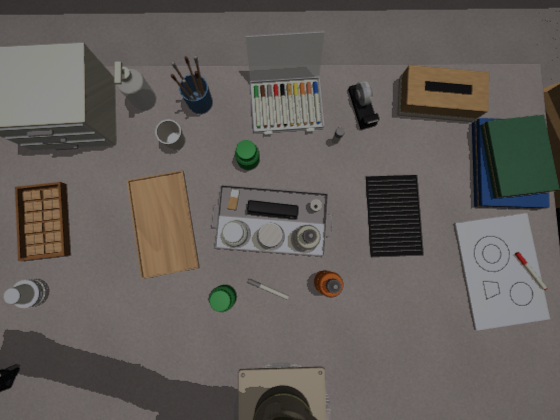

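View pics/scene0.png

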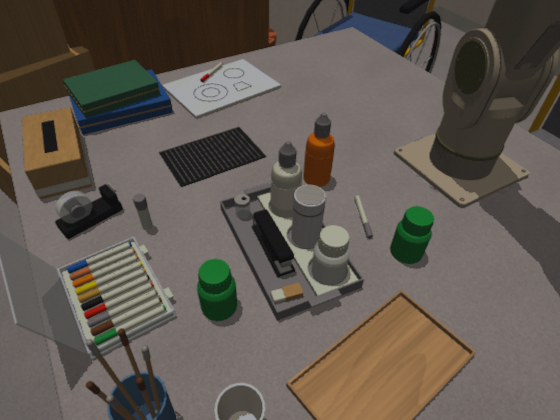

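The top view shows the white pot at (235,232), the tin at (271,235) and the glue bottle at (306,237) in the insert. The stapler is at (272,209), the spare tray at (164,224) and the mat at (394,215).

Several things could be confused:
- **Paint pot:** candidates are (235,232) white, (247,154) green and (222,298) green. The white one in a well is meant.
- **Glue bottle:** candidates are (306,237) white and (328,284) orange. The white one in a well is meant.

I'll confirm this in one crop.

```bash
python3 - <<'E'
from h import *
im=cv2.imread('pics/top0.png')
c=im[120:310,120:430]; c=cv2.resize(c,None,fx=2.5,fy=2.5,interpolation=cv2.INTER_CUBIC); c=cv2.convertScaleAbs(c,alpha=1.5); cv2.imwrite('pics/crop0.png',c)
# segment mat & spare tray & tray
hsv=cv2.cvtColor(im,cv2.COLOR_BGR2HSV)
def rect(mask,lab,z):
    mask=cv2.morphologyEx(mask,cv2.MORPH_CLOSE,np.ones((7,7),np.uint8))
    cs,_=cv2.findContours(mask,cv2.RETR_EXTERNAL,cv2.CHAIN_APPROX_NONE)
    c=max(cs,key=cv2.contourArea)
    W=np.array([back('top',p[0],z)[:2] for p in c],np.float32)*1000
    r=cv2.minAreaRect(W);print(lab,r)
def win(m,x0,x1,y0,y1):
    o=np.zeros_like(m);o[y0:y1,x0:x1]=m[y0:y1,x0:x1];return o
v=hsv[...,2]
rect(win(((hsv[...,1]>90)*255).astype(np.uint8),115,205,160,290),'spare',.010)
rect(win(((v<60)*255).astype(np.uint8),355,432,160,270),'mat',.003)
for n,p,z in [('pot',(235,231),.1),('tin',(271,235),.122),('glue',(308,237),.178),('stapler',(273,209),.05)]: print(n,back('top',p,z))
E
```

```text
spare ((509.603515625, 319.07891845703125), (274.9693908691406, 156.3059539794922), 9.555622100830078)
mat ((521.5489501953125, -327.3304138183594), (228.42698669433594, 149.4114990234375), 0.7548050284385681)
pot [0.47814504 0.11079688 0.1       ]
tin [0.46503906 0.0199805  0.122     ]
glue [ 0.45567776 -0.0662811   0.178     ]
stapler [0.53846409 0.01326867 0.05      ]
```

View pics/crop0.png

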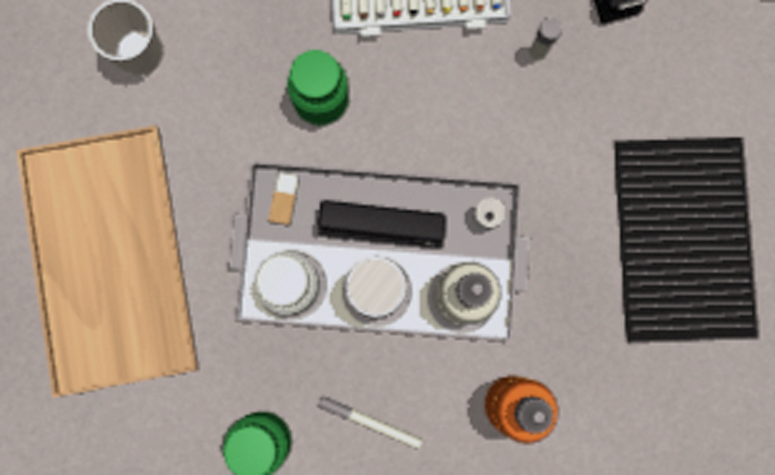

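```bash
python3 - <<'E'
from h import *
def px(p): return 120+p[0]/2.5,120+p[1]/2.5
def corners(lab,P,z):
    W=np.array([back('top',px(p),z)[:2] for p in P]); # TL TR BR BL
    ctr=W.mean(0); ax=(W[0]-W[3])+(W[1]-W[2]); ay=(W[0]-W[1])+(W[3]-W[2])
    print(lab,ctr,'yaw from x',np.arctan2(ax[1],ax[0]),'from y',np.arctan2(-ay[0],ay[1]),'len',np.linalg.norm(ax)/2,np.linalg.norm(ay)/2)
    return ctr,np.arctan2(-ay[0],ay[1])
corners('mat',[(614,142),(742,138),(757,339),(628,341)],.003)
corners('spare',[(18,152),(158,127),(198,370),(53,396)],.014)
c,y=corners('tray',[(253,165),(518,186),(508,340),(238,321)],.028)
R=np.array([[np.cos(y),-np.sin(y)],[np.sin(y),np.cos(y)]])
o=c+R@[.0075,0]; print('tray origin',o)
for yy in(.094,0,-.094): print('well',yy,o+R@[-.052,yy])
print('stapler nominal',o+R@[.02,0])
for n,p,z in [('pot',(285,279),.111),('tin',(376,287),.126),('glue',(478,290),.182),('glue collar',(472,290),.164),('sharp',(489,213),.049),('eraser',(284,199),.017),('stapler',(381,219),.05),('orange',(537,416),.17),('green',(253,447),.107),('cup',(121,29),.085),('green2',(316,73),.107)]: print(n,back('top',px(p),z))
for e in [(321,214),(444,231)]: print('st end',back('top',px(e),.05))
E
```

```text
mat [ 0.51934796 -0.32910832] yaw from x 0.016146000898285908 from y 0.004733956400401863 len 0.22752366859216022 0.14681912644309525
spare [0.50747143 0.3162782 ] yaw from x 0.16508530071711316 from y 0.1607276250334373 len 0.2725042243834144 0.15659684900187168
tray [0.50840358 0.01680013] yaw from x -0.09852157135707212 from y -0.09412961391990896 len 0.17051484809010609 0.29305316641175855
tray origin [0.51587038 0.0160952 ]
well 0.094 [0.4729357  0.11456659]
well 0 [0.46410058 0.02098272]
well -0.094 [ 0.45526546 -0.07260115]
stapler nominal [0.53578184 0.01421539]
pot [0.47597999 0.11228964 0.111     ]
tin [0.46535114 0.02145439 0.126     ]
glue [ 0.4576671  -0.07342669  0.182     ]
glue collar [ 0.45864576 -0.06961118  0.164     ]
sharp [ 0.54681948 -0.10188643  0.049     ]
eraser [0.57065891 0.12166383 0.017     ]
stapler [0.54228062 0.01480819 0.05      ]
orange [ 0.34004851 -0.12613623  0.17      ]
green [0.31163121 0.14516142 0.107     ]
cup [0.74476504 0.2852874  0.085     ]
green2 [0.68816431 0.07933347 0.107     ]
st end [0.54885337 0.0790677  0.05      ]
st end [ 0.52805817 -0.0526357   0.05      ]
```

```bash
cat > need.py <<'E'
import sys; from h import *; from scipy.spatial.transform import Rotation as Ro
x,y,z,yaw=map(float,sys.argv[1:5])   # yaw = world direction of tool y
o=sensors.get_obs(); R=Ro.from_quat(o['ee_rot']); u=np.array([np.cos(yaw),np.sin(yaw),0]); zz=np.array([0,0,-1.])
T=Ro.from_matrix(np.c_[np.cross(u,zz),u,zz])
print('clock',o['clock'],'shift',np.round(R.inv().apply(np.array([x,y,z])-o['position']),4),'turn',np.round((R.inv()*T).as_rotvec(),3),'grip',round(o['grip_width'],3),o['grasp_force'])
E
python3 need.py .475 .113 .2 -.096
```

```text
clock 1.1 shift [-0.4089 -0.3581  0.0483] turn [ 0.    -0.     1.322] grip 1.003 0.0
```

```bash
python3 -m inch '[[[-0.041,-0.036,0,0,0,0.13,-1],[-0.082,-0.072,0,0,0,0.26,-1],[-0.123,-0.107,0,0,0,0.4,-1],[-0.164,-0.143,0,0,0,0.53,-1],[-0.205,-0.179,0,0,0,0.66,-1],[-0.245,-0.215,0.01,0,0,0.79,-1],[-0.286,-0.251,0.02,0,0,0.92,-1],[-0.327,-0.286,0.03,0,0,1.06,-1],[-0.368,-0.322,0.04,0,0,1.19,-1],[-0.409,-0.358,0.048,0,0,1.322,-1]]]' 40; python3 need.py .475 .113 .2 -.096
```

```text
clock: 2.1
position: [0.453, 0.1522, 0.2079]
ee_rot: [0.742, 0.67, 0.001, -0.0]
ft_force: [-0.2, -0.4, -0.1]
grip_width: 0.999
grasp_force: 0.0
clock 2.1 shift [-0.0368  0.0258  0.0079] turn [ 0.001 -0.001 -0.005] grip 0.999 0.0
```

```bash
python3 -m inch '[[[0,0,0,0,0,0,-1],[0,0,0,0,0,0,-1],[0,0,0,0,0,0,-1]]]' ; python3 need.py .475 .113 .093 -.096; python3 -c "
from h import *
snap('scene','s1')"
```

```text
clock: 2.4
position: [0.4521, 0.1552, 0.2081]
ee_rot: [0.739, 0.673, 0.0, -0.0]
ft_force: [-0.2, 0.0, 0.1]
grip_width: 1.0
grasp_force: 0.0
clock 2.4 shift [-0.0399  0.0268  0.115 ] turn [ 0.    -0.001  0.002] grip 1.0 0.0
```

View pics/s1.png

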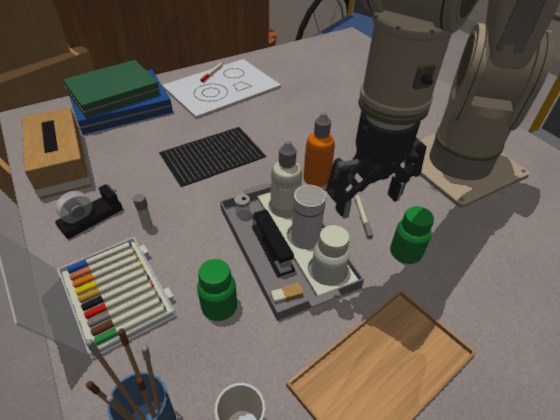

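```bash
python3 -c "
from h import *
for X in [(.4521,.1552,.2081),(.4521,.1552,.191),(.475,.113,.111),(.465,.021,.126),(.457,-.072,.182),(.542,.015,.055),(.0,0,0.0)]: print(X,proj('scene',X),proj('top',X))
im=snap('top','t1'); cv2.imwrite('pics/t1.png',im[100:400,130:430])
"
```

```text
(0.4521, 0.1552, 0.2081) [367.96984413 204.87918766] [210.72886535 239.97406058]
(0.4521, 0.1552, 0.191) [366.04386168 212.6527052 ] [211.89012761 240.27269698]
(0.475, 0.113, 0.111) [332.58958572 234.07599189] [233.71769639 231.99741427]
(0.465, 0.021, 0.126) [309.35406292 194.34836668] [270.5868695  234.93873741]
(0.457, -0.072, 0.182) [288.48076628 142.16490538] [310.59757428 236.29935636]
(0.542, 0.015, 0.055) [271.35909051 232.54054434] [272.33700433 207.47496189]
(0.0, 0, 0.0) [458.19954341 164.59055904] [281.74618458 412.89640708]
```

View pics/t1.png

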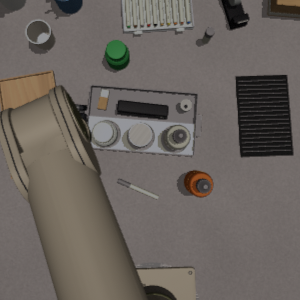

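The projections of the TCP, pot lid, tin top and nozzle agree with the scene picture: the lid is at (333,235), the tin top at (309,195) and the nozzle at (288,143). I'll go down on the pot.

```bash
python3 -m inch '[[[-0.02,0.0135,0,0,0,0,-1],[-0.04,0.027,0,0,0,0,-1],[-0.04,0.027,0.01,0,0,0,-1],[-0.04,0.027,0.03,0,0,0,-1],[-0.04,0.027,0.05,0,0,0,-1],[-0.04,0.027,0.07,0,0,0,-1],[-0.04,0.027,0.09,0,0,0,-1],[-0.04,0.027,0.105,0,0,0,-1],[-0.04,0.027,0.115,0,0,0,-1],[-0.04,0.027,0.115,0,0,0,-1]]]' 40; python3 need.py .475 .113 .093 -.096; python3 -c "
from h import *
im=snap('scene','s2'); cv2.imwrite('pics/s2.png',cv2.resize(im[130:310,220:440],None,fx=3,fy=3))"
```

```text
clock: 3.5
position: [0.4744, 0.1123, 0.0917]
ee_rot: [0.74, 0.673, -0.001, -0.0]
ft_force: [-0.0, -0.3, 0.7]
grip_width: 1.0
grasp_force: 0.0
clock 3.5 shift [ 0.0007  0.0005 -0.0013] turn [-0.002  0.001  0.002] grip 1.0 0.0
```

View pics/s2.png

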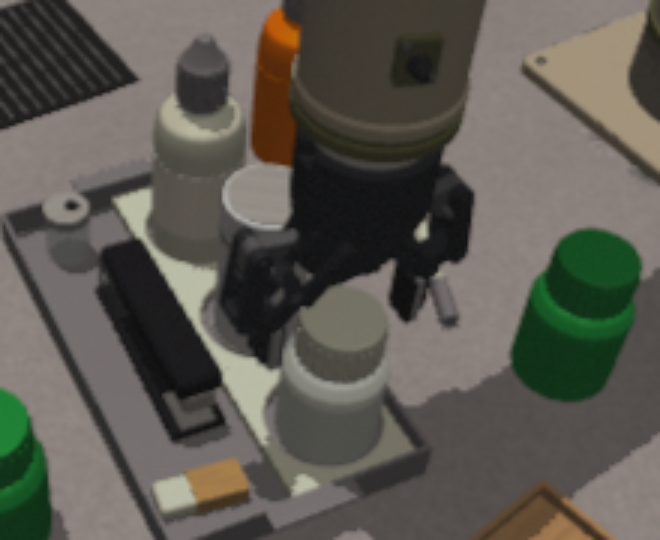

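The open fingers straddle the white lid at about (345,318) in the crop, with the tips at (265,355) and (400,315). I'll close.

```bash
python3 -m inch '[[[0,0,0,0,0,0,-0.2],[0,0,0,0,0,0,0.2],[0,0,0,0,0,0,0.6],[0,0,0,0,0,0,1],[0,0,0,0,0,0,1],[0,0,0,0,0,0,1],[0,0,0,0,0,0,1],[0,0,0,0,0,0,1]]]' 40
```

```text
clock: 4.35
position: [0.4758, 0.112, 0.0938]
ee_rot: [0.74, 0.672, 0.001, -0.0]
ft_force: [-2.0, -0.8, 5.3]
grip_width: 0.597
grasp_force: 40.8
```

```bash
python3 -m inch '[[[0,0,-0.015,0,0,0,1],[0,0,-0.035,0,0,0,1],[0,0,-0.055,0,0,0,1],[0.015,0,-0.06,0,0,0,1],[0.045,0.001,-0.06,0,0,0,1],[0.08,0.002,-0.06,0,0,0,1],[0.115,0.003,-0.06,0,0,0,1],[0.15,0.004,-0.06,0,0,0,1],[0.185,0.005,-0.06,0,0,0,1],[0.21,0.005,-0.06,0,0,0,1]]]' && python3 -m inch '[[[0.015,0,0,0,0,0,1],[0.025,0,0,0,0,0,1],[0.027,0,0,0,0,0,1],[0.027,0,0,0,0,0,1]]]'; python3 need.py .504 .348 .093 -.096;  python3 -c "
from h import *
im=snap('scene','s3'); cv2.imwrite('pics/s3.png',im)"
```

```text
clock: 5.35
position: [0.4995, 0.3239, 0.1519]
ee_rot: [0.739, 0.673, -0.0, -0.001]
ft_force: [-0.1, -0.9, -2.7]
grip_width: 0.603
grasp_force: 42.4
clock: 5.75
position: [0.5033, 0.3462, 0.1528]
ee_rot: [0.741, 0.672, -0.0, 0.0]
ft_force: [0.7, 0.8, -1.2]
grip_width: 0.598
grasp_force: 42.4
clock 5.75 shift [0.0019 0.0005 0.0598] turn [-0.     0.001 -0.001] grip 0.598 42.36987054347992
```

View pics/s3.png

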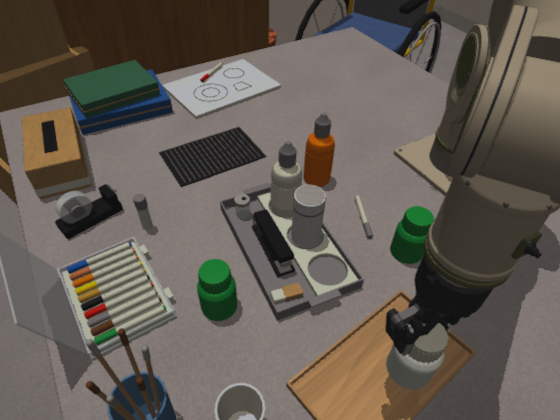

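The picture shows the pot hanging level over the spare tray at (415,355) and the empty well at (328,270). I'll lower it and check for contact.

```bash
python3 -m inch '[[[0,0,0.02,0,0,0,1],[0,0,0.04,0,0,0,1],[0,0,0.05,0,0,0,1],[0,0,0.054,0,0,0,1],[0,0,0.057,0,0,0,1],[0,0,0.059,0,0,0,1],[0,0,0.06,0,0,0,1],[0,0,0.06,0,0,0,1]]]'; python3 need.py .504 .348 .093 -.096;python3 -c "
from h import *
print(proj('scene',(.475,.113,.014)),proj('scene',(.475,.113,.004)))"
```

```text
clock: 6.6
position: [0.5035, 0.3474, 0.0939]
ee_rot: [0.74, 0.672, 0.001, -0.0]
ft_force: [-2.1, -0.8, 3.0]
grip_width: 0.598
grasp_force: 42.7
clock 6.6 shift [0.0007 0.0004 0.0009] turn [ 0.001 -0.001 -0.   ] grip 0.598 42.73028254508972
[326.73348342 267.63375769] [326.18740594 270.76299609]
```

```bash
python3 -m inch '[[[0,0,0,0,0,0,0],[0,0,0,0,0,0,-0.4],[0,0,0,0,0,0,-1],[0,0,0,0,0,0,-1],[0,0,-0.01,0,0,0,-1],[0,0,-0.03,0,0,0,-1],[0,0,-0.06,0,0,0,-1],[0,0,-0.1,0,0,0,-1],[0,0,-0.12,0,0,0,-1],[0,0,-0.12,0,0,0,-1]]]'; python3 need.py .465 .021 .093 -.096
```

```text
clock: 7.6
position: [0.5046, 0.3479, 0.2173]
ee_rot: [0.74, 0.672, 0.003, 0.0]
ft_force: [0.6, 0.6, -0.7]
grip_width: 0.996
grasp_force: 0.0
clock 7.6 shift [-0.3298 -0.0086  0.1227] turn [ 0.004 -0.005 -0.   ] grip 0.996 0.0
```

```bash
python3 -m inch '[[[-0.035,-0.001,0,0,0,0,-1],[-0.08,-0.002,0,0,0,0,-1],[-0.125,-0.004,0,0,0,0,-1],[-0.17,-0.005,0,0,0,0,-1],[-0.215,-0.006,0,0,0,0,-1],[-0.26,-0.007,0,0,0,0,-1],[-0.3,-0.008,0,0,0,0,-1],[-0.33,-0.008,0,0,0,0,-1],[-0.33,-0.008,0,0,0,0,-1],[-0.33,-0.008,0,0,0,0,-1]]]'; python3 need.py .465 .021 .098 -.096
```

```text
clock: 8.6
position: [0.4633, 0.0192, 0.2128]
ee_rot: [0.741, 0.672, 0.0, -0.0]
ft_force: [0.3, 0.8, -0.2]
grip_width: 1.0
grasp_force: 0.0
clock 8.6 shift [0.0019 0.0015 0.1148] turn [-0.    -0.001 -0.001] grip 1.0 0.0
```

```bash
python3 -m inch '[[[0.002,0.0015,0.02,0,0,0,-1],[0.002,0.0015,0.045,0,0,0,-1],[0.002,0.0015,0.07,0,0,0,-1],[0.002,0.0015,0.095,0,0,0,-1],[0.002,0.0015,0.11,0,0,0,-1],[0.002,0.0015,0.115,0,0,0,-1],[0.002,0.0015,0.115,0,0,0,-1]]]';  python3 -m inch '[[[0,0,0,0,0,0,-0.5],[0,0,0,0,0,0,0],[0,0,0,0,0,0,0.5],[0,0,0,0,0,0,1],[0,0,0,0,0,0,1],[0,0,0,0,0,0,1],[0,0,0,0,0,0,1]]]' 40;  python3 need.py .425 .274 .098 -.096
```

```text
clock: 9.3
position: [0.4649, 0.022, 0.0974]
ee_rot: [0.74, 0.673, -0.001, -0.0]
ft_force: [-0.0, -0.3, 0.8]
grip_width: 0.997
grasp_force: 0.0
clock: 10.0
position: [0.466, 0.0215, 0.0989]
ee_rot: [0.74, 0.672, 0.001, 0.0]
ft_force: [-0.3, 0.4, 6.3]
grip_width: 0.695
grasp_force: 42.3
clock 10.0 shift [ 0.2474 -0.065   0.0011] turn [ 0.002 -0.001 -0.   ] grip 0.695 42.32644200325012
```

```bash
python3 -m inch '[[[0,0,-0.015,0,0,0,1],[0,0,-0.035,0,0,0,1],[0,0,-0.055,0,0,0,1],[0.015,-0.004,-0.06,0,0,0,1],[0.045,-0.012,-0.06,0,0,0,1],[0.08,-0.021,-0.06,0,0,0,1],[0.115,-0.03,-0.06,0,0,0,1],[0.15,-0.04,-0.06,0,0,0,1],[0.185,-0.049,-0.06,0,0,0,1],[0.215,-0.057,-0.06,0,0,0,1]]]' && python3 -m inch '[[[0.02,-0.005,0,0,0,0,1],[0.031,-0.008,0,0,0,0,1],[0.032,-0.008,0,0,0,0,1],[0.032,-0.008,0.01,0,0,0,1],[0.032,-0.008,0.03,0,0,0,1],[0.032,-0.008,0.045,0,0,0,1],[0.032,-0.008,0.052,0,0,0,1]]]'; python3 need.py .425 .274 .098 -.096
```

```text
clock: 11.0
position: [0.4284, 0.2426, 0.1581]
ee_rot: [0.74, 0.673, 0.0, -0.0]
ft_force: [1.1, -0.8, -1.6]
grip_width: 0.692
grasp_force: 43.8
clock: 11.7
position: [0.4239, 0.2712, 0.1041]
ee_rot: [0.741, 0.672, -0.001, 0.0]
ft_force: [0.8, 1.3, -1.7]
grip_width: 0.696
grasp_force: 43.8
clock 11.7 shift [0.0029 0.0008 0.006 ] turn [-0.001  0.002 -0.002] grip 0.696 43.78747880458832
```

```bash
python3 -m inch '[[[0,0,0.003,0,0,0,1],[0,0,0.006,0,0,0,1],[0,0,0.008,0,0,0,1],[0,0,0.008,0,0,0,1]]]' && python3 -m inch '[[[0,0,0,0,0,0,0.2],[0,0,0,0,0,0,-0.3],[0,0,0,0,0,0,-1],[0,0,0,0,0,0,-1],[0,0,-0.01,0,0,0,-1],[0,0,-0.03,0,0,0,-1],[0,0,-0.06,0,0,0,-1],[0,0,-0.1,0,0,0,-1],[0,0,-0.14,0,0,0,-1],[0,0,-0.15,0,0,0,-1]]]'; python3 need.py .458 -.072 .25 -.096
```

```text
clock: 12.1
position: [0.4248, 0.2734, 0.0989]
ee_rot: [0.74, 0.672, 0.001, -0.0]
ft_force: [-1.5, -2.6, 3.8]
grip_width: 0.69
grasp_force: 44.1
clock: 13.1
position: [0.4257, 0.2742, 0.2532]
ee_rot: [0.74, 0.672, 0.004, -0.0]
ft_force: [1.0, 0.2, 0.1]
grip_width: 1.002
grasp_force: 0.0
clock 13.1 shift [-0.3415  0.0654  0.0016] turn [ 0.005 -0.006 -0.   ] grip 1.002 0.0
```

```bash
python3 -m inch '[[[-0.03,0.006,0,0,0,0,-1],[-0.075,0.014,0,0,0,0,-1],[-0.12,0.023,0,0,0,0,-1],[-0.165,0.032,0,0,0,0,-1],[-0.21,0.04,0,0,0,0,-1],[-0.255,0.049,0,0,0,0,-1],[-0.3,0.057,0,0,0,0,-1],[-0.33,0.063,0,0,0,0,-1],[-0.342,0.065,0,0,0,0,-1],[-0.342,0.065,0,0,0,0,-1]]]';  python3 -m inch '[[[0,0,0,0,0,0,-1],[0,0,0,0,0,0,-1]]]'; python3 need.py .458 -.072 .146 -.096;python3 -c "
from h import *
im=snap('scene','s4'); cv2.imwrite('pics/s4.png',im)"
```

```text
clock: 14.1
position: [0.456, -0.0746, 0.248]
ee_rot: [0.741, 0.671, 0.0, -0.0]
ft_force: [-0.6, 0.6, 0.3]
grip_width: 1.001
grasp_force: 0.0
clock: 14.3
position: [0.4562, -0.0716, 0.2478]
ee_rot: [0.739, 0.673, -0.0, -0.0]
ft_force: [0.2, 0.9, -0.0]
grip_width: 0.999
grasp_force: 0.0
clock 14.3 shift [-0.0002  0.0019  0.1018] turn [-0.    -0.     0.003] grip 0.999 0.0
```

View pics/s4.png

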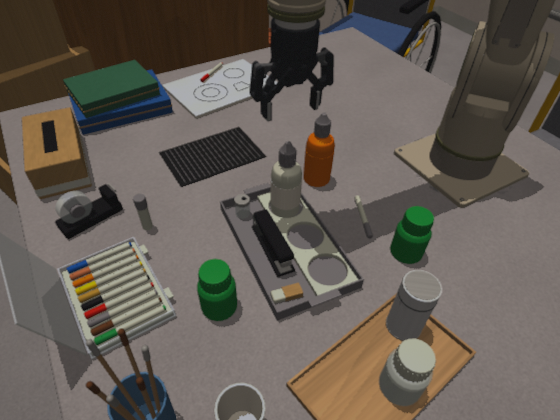

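The pot and tin stand upright on the spare tray at (410,372) and (414,308). The open fingers at (265,105) and (318,100) are above the white bottle's nozzle at (288,145). I'll go down to the cap.

```bash
python3 -m inch '[[[0,0.002,0.015,0,0,0,-1],[0,0.002,0.035,0,0,0,-1],[0,0.002,0.055,0,0,0,-1],[0,0.002,0.075,0,0,0,-1],[0,0.002,0.09,0,0,0,-1],[0,0.002,0.098,0,0,0,-1],[0,0.002,0.098,0,0,0,-1]]]';  python3 -m inch '[[[0,0,0,0,0,0,-0.4],[0,0,0,0,0,0,0],[0,0,0,0,0,0,0.3],[0,0,0,0,0,0,0.6],[0,0,0,0,0,0,1],[0,0,0,0,0,0,1],[0,0,0,0,0,0,1],[0,0,0,0,0,0,1]]]' 40;  python3 need.py .603 .303 .15 -.096
```

```text
clock: 15.05
position: [0.4577, -0.0729, 0.1491]
ee_rot: [0.74, 0.673, -0.001, -0.0]
ft_force: [1.1, -0.5, 0.4]
grip_width: 1.003
grasp_force: 0.0
clock: 15.85
position: [0.4586, -0.0735, 0.1504]
ee_rot: [0.74, 0.672, 0.001, 0.0]
ft_force: [-0.5, 0.5, 5.5]
grip_width: 0.368
grasp_force: 39.9
clock 15.85 shift [0.3886 0.1076 0.0007] turn [ 0.001 -0.    -0.   ] grip 0.368 39.86144107882865
```

```bash
python3 -m inch '[[[0,0,-0.01,0,0,0,1],[0,0,-0.025,0,0,0,1],[0,0,-0.045,0,0,0,1],[0,0,-0.065,0,0,0,1],[0.005,0,-0.08,0,0,0,1],[0.02,0.005,-0.085,0,0,0,1],[0.045,0.013,-0.085,0,0,0,1],[0.075,0.021,-0.085,0,0,0,1],[0.105,0.029,-0.085,0,0,0,1],[0.135,0.038,-0.085,0,0,0,1]]]' 60 && python3 -m inch '[[[0.03,0.0083,0,0,0,0,1],[0.06,0.017,0,0,0,0,1],[0.09,0.025,0,0,0,0,1],[0.12,0.033,0,0,0,0,1],[0.15,0.042,0,0,0,0,1],[0.18,0.05,0,0,0,0,1],[0.21,0.058,0,0,0,0,1],[0.235,0.065,0,0,0,0,1],[0.25,0.069,0,0,0,0,1],[0.254,0.07,0,0,0,0,1]]]' &&  python3 -m inch '[[[0,0,0,0,0,0,1],[0,0,0,0,0,0,1]]]'; python3 need.py .603 .303 .15 -.096; python3 -c "
from h import *
im=snap('scene','s5'); cv2.imwrite('pics/s5.png',im[150:420,150:560])"
```

```text
clock: 16.85
position: [0.5089, 0.0595, 0.2342]
ee_rot: [0.74, 0.673, -0.0, -0.0]
ft_force: [-0.1, 0.7, -1.3]
grip_width: 0.369
grasp_force: 59.6
clock: 17.85
position: [0.6019, 0.3066, 0.2329]
ee_rot: [0.739, 0.674, -0.001, -0.001]
ft_force: [-0.7, -0.1, -2.3]
grip_width: 0.365
grasp_force: 59.8
clock: 18.05
position: [0.6028, 0.3024, 0.2346]
ee_rot: [0.741, 0.672, -0.0, 0.0]
ft_force: [-0.7, 0.0, -2.0]
grip_width: 0.364
grasp_force: 59.8
clock 18.05 shift [0.0007 0.0002 0.0846] turn [-0.     0.001 -0.001] grip 0.364 59.77721233153716
```

View pics/s5.png

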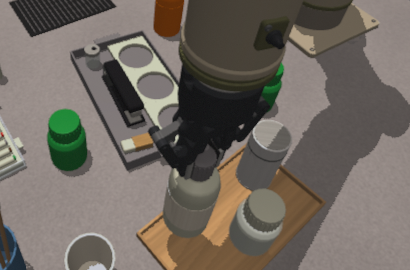

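The bottle hangs upright over the tray's far end at (192,205) in the crop, clear of the pot and the tin. I'll lower it.

```bash
python3 -m inch '[[[0,0,0.015,0,0,0,1],[0,0,0.035,0,0,0,1],[0,0,0.055,0,0,0,1],[0,0,0.07,0,0,0,1],[0,0,0.077,0,0,0,1],[0,0,0.08,0,0,0,1],[0,0,0.083,0,0,0,1],[0,0,0.085,0,0,0,1],[0,0,0.086,0,0,0,1],[0,0,0.086,0,0,0,1]]]' && python3 -m inch '[[[0,0,0,0,0,0,0.5],[0,0,0,0,0,0,0.2],[0,0,0,0,0,0,-0.3],[0,0,0,0,0,0,-1],[0,0,0,0,0,0,-1],[0,0,-0.01,0,0,0,-1],[0,0,-0.03,0,0,0,-1],[0,0,-0.055,0,0,0,-1],[0,0,-0.085,0,0,0,-1],[0,0,-0.11,0,0,0,-1]]]' 40; python3 -c "
from h import *
im=snap('top','t6'); cv2.imwrite('pics/t6.png',im)
a=snap('scene','s6'); im=np.vstack([im[120:310,100:420],a[190:420,200:520]])
cv2.imwrite('pics/c6.png',cv2.resize(im,None,fx=1.4,fy=1.4))
for n in ('glue_bottle','paint_pot','crayon_tin','stapler'):
  for cam in('top','scene'):  print(n,cam,[(np.round(d['pixel']).tolist(),round(d['conf'],2)) for d in spotter.look_for(n,cam)][:3])
for n,X in (('glue',(.603,.303,.06)),('pot',(.504,.348,.06)),('tin',(.425,.274,.06))): print(n,proj('top',X),proj('scene',X))
"; python3 need.py .537 .014 .25 -.096
```

```text
clock: 19.1
position: [0.6036, 0.3036, 0.1507]
ee_rot: [0.74, 0.672, 0.001, 0.0]
ft_force: [-1.5, -0.8, 4.9]
grip_width: 0.363
grasp_force: 60.4
clock: 20.1
position: [0.6031, 0.3033, 0.2614]
ee_rot: [0.74, 0.672, 0.001, 0.0]
ft_force: [0.1, 0.7, 0.2]
grip_width: 1.0
grasp_force: 0.0
glue_bottle top [([330.0, 282.0], 0.93), ([162.0, 185.0], 0.64)]
glue_bottle scene [([318.0, 152.0], 0.78), ([335.0, 370.0], 0.59), ([242.0, 206.0], 0.38)]
paint_pot top [([224.0, 299.0], 0.86), ([247.0, 154.0], 0.73), ([145.0, 224.0], 0.71)]
paint_pot scene [([215.0, 289.0], 0.88), ([405.0, 370.0], 0.8), ([426.0, 214.0], 0.67)]
crayon_tin top []
crayon_tin scene [([410.0, 303.0], 0.7)]
stapler top [([276.0, 211.0], 0.93)]
stapler scene [([270.0, 241.0], 0.93)]
glue [163.45277066 186.40162761] [331.7808363  374.25060355]
pot [145.57701168 223.90376471] [404.46241367 368.48382049]
tin [173.68341614 253.6156708 ] [410.49603457 307.78531149]
clock 20.6 shift [-0.2942 -0.0376  0.0083] turn [-0.001  0.001 -0.   ] grip 1.001 0.0
```

View pics/c6.png

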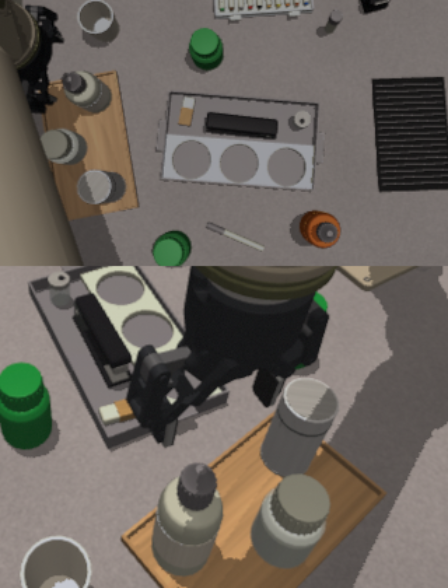

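All three stand upright on the spare tray: in the crop the bottle is at (190,520), the pot at (292,520) and the tin at (300,430). The stapler is free in the bay at (241,125). Next I'll measure the stapler and the wells in this picture.

```bash
python3 - <<'E'
from h import *
im=cv2.imread('pics/t6.png'); g=cv2.cvtColor(im,cv2.COLOR_BGR2GRAY)
m=np.zeros_like(g); m[192:228,243:303]=(g[192:228,243:303]<38)*255
cs,_=cv2.findContours(m,cv2.RETR_EXTERNAL,cv2.CHAIN_APPROX_NONE); c=max(cs,key=cv2.contourArea)
W=np.array([back('top',p[0],.05)[:2] for p in c],np.float32)*1000
print('stapler',cv2.minAreaRect(c),cv2.minAreaRect(W))
for p in [(191,160),(239,163),(286,167)]: print('well',back('top',(100+p[0]/1.4,120+p[1]/1.4),.012))
E
```

```text
stapler ((272.006103515625, 209.4451141357422), (50.24634552001953, 13.914372444152832), 6.340191841125488) ((537.3432006835938, 15.878395080566406), (134.84625244140625, 37.61193084716797), 82.58267974853516)
well [0.47471776 0.11502435 0.012     ]
well [0.46690608 0.02073108 0.012     ]
well [ 0.45713473 -0.07188666  0.012     ]
```

```bash
python3 -m inch '[[[-0.03,-0.004,0,0,0,0,-1],[-0.075,-0.009,0,0,0,0,-1],[-0.12,-0.015,0,0,0,0,-1],[-0.165,-0.021,0,0,0,0,-1],[-0.21,-0.027,0,0,0,0,-1],[-0.25,-0.032,0,0,0,0.01,-1],[-0.28,-0.037,0.02,0,0,0.02,-1],[-0.292,-0.038,0.05,0,0,0.025,-1],[-0.292,-0.038,0.08,0,0,0.025,-1],[-0.292,-0.038,0.1,0,0,0.025,-1]]]';  python3 -m inch '[[[0,0,0,0,0,0,-1],[0,0,0,0,0,0,-1]]]'; python3 need.py .537 .016 .045 -.12
```

```text
clock: 21.6
position: [0.5361, 0.0156, 0.1569]
ee_rot: [0.749, 0.663, -0.001, -0.001]
ft_force: [-0.4, 0.5, -0.4]
grip_width: 0.998
grasp_force: 0.0
clock: 21.8
position: [0.5372, 0.0163, 0.1593]
ee_rot: [0.749, 0.663, -0.0, 0.0]
ft_force: [1.6, 0.2, 0.4]
grip_width: 1.001
grasp_force: 0.0
clock 21.8 shift [-3.000e-04 -1.000e-04  1.143e-01] turn [-0.     0.    -0.001] grip 1.001 0.0
```

```bash
python3 -m inch '[[[0,0,0.02,0,0,0,-1],[0,0,0.045,0,0,0,-1],[0,0,0.07,0,0,0,-1],[0,0,0.095,0,0,0,-1],[0,0,0.11,0,0,0,-1],[0,0,0.115,0,0,0,-1],[0,0,0.115,0,0,0,-1]]]';  python3 -m inch '[[[0,0,0,0,0,0,-0.4],[0,0,0,0,0,0,0],[0,0,0,0,0,0,0.3],[0,0,0,0,0,0,0.6],[0,0,0,0,0,0,1],[0,0,0,0,0,0,1],[0,0,0,0,0,0,1],[0,0,0,0,0,0,1]]]' 50;  python3 need.py .521 -.328 .045 -1.558; python3 -c "
from h import *
im=snap('scene','s7'); cv2.imwrite('pics/s7.png',cv2.resize(im[150:320,190:400],None,fx=3,fy=3))"
```

```text
clock: 22.5
position: [0.5375, 0.0164, 0.0443]
ee_rot: [0.749, 0.663, 0.0, 0.0]
ft_force: [-0.3, 0.1, 0.3]
grip_width: 1.001
grasp_force: 0.0
clock: 23.3
position: [0.5376, 0.0164, 0.0446]
ee_rot: [0.749, 0.663, 0.001, 0.0]
ft_force: [-0.6, -0.2, 5.1]
grip_width: 0.371
grasp_force: 51.2
clock 23.3 shift [-0.3439  0.0251 -0.0006] turn [ 0.000e+00 -1.000e-03  1.437e+00] grip 0.371 51.1714106798172
```

View pics/s7.png

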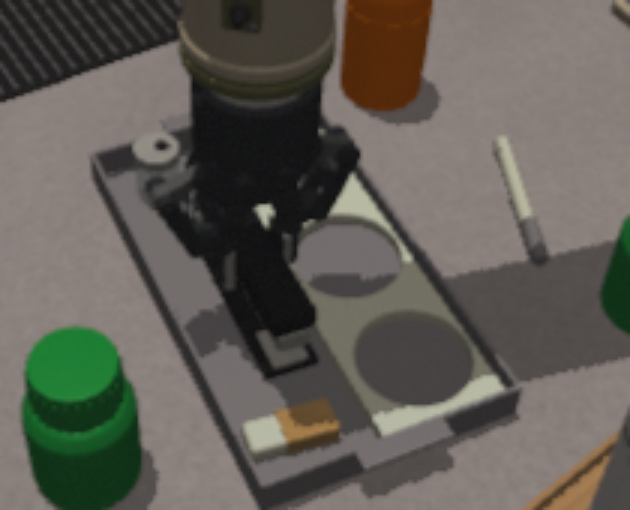

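```bash
python3 -m inch '[[[0,0,-0.01,0,0,0,1],[0,0,-0.03,0,0,0,1],[0,0,-0.05,0,0,0,1],[0,0,-0.07,0,0,0,1],[-0.01,0.001,-0.08,0,0,0,1],[-0.03,0.002,-0.08,0,0,0,1],[-0.06,0.004,-0.08,0,0,0,1],[-0.09,0.007,-0.08,0,0,0,1],[-0.12,0.009,-0.08,0,0,0,1],[-0.145,0.011,-0.08,0,0,0,1]]]' && python3 -m inch '[[[-0.02,0.002,0,0,0,0.12,1],[-0.04,0.003,0,0,0,0.26,1],[-0.065,0.005,0,0,0,0.4,1],[-0.09,0.007,0,0,0,0.54,1],[-0.115,0.008,0,0,0,0.68,1],[-0.14,0.01,0,0,0,0.82,1],[-0.165,0.012,0,0,0,0.96,1],[-0.185,0.013,0,0,0,1.1,1],[-0.195,0.014,0,0,0,1.24,1],[-0.199,0.014,0,0,0,1.37,1]]]' && python3 -m inch '[[[0,0,0,0,0,0.067,1],[0,0,0,0,0,0.067,1],[0,0,0,0,0,0.067,1]]]'; python3 need.py .521 -.328 .044 -1.558; python3 -c "
from h import *
im=snap('scene','s8'); im2=snap('top','t8'); cv2.imwrite('pics/s8.png',np.hstack([cv2.resize(im[60:260,120:340],None,fx=2,fy=2),cv2.resize(im2[140:340,300:460],None,fx=2,fy=2)]))"
```

```text
clock: 24.35
position: [0.5296, -0.1316, 0.1238]
ee_rot: [0.749, 0.662, -0.0, -0.0]
ft_force: [0.1, 0.4, -1.6]
grip_width: 0.366
grasp_force: 50.7
clock: 25.35
position: [0.519, -0.3303, 0.1237]
ee_rot: [0.999, 0.036, -0.0, 0.0]
ft_force: [-0.4, 0.3, -2.5]
grip_width: 0.362
grasp_force: 50.6
clock: 25.65
position: [0.52, -0.3283, 0.1237]
ee_rot: [1.0, 0.007, -0.0, -0.0]
ft_force: [0.8, 0.1, -2.5]
grip_width: 0.368
grasp_force: 50.6
clock 25.65 shift [ 0.0011 -0.0003  0.0797] turn [-0.     0.001  0.002] grip 0.368 50.62672030138401
```

View pics/s8.png

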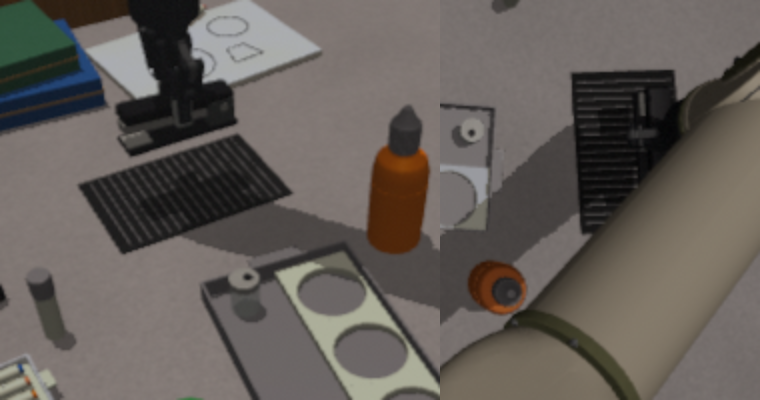

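```bash
python3 - <<'E'
from h import *
a=back('scene',(120+131/2,60+153/2),.083); b=back('scene',(120+238/2,60+123/2),.083)
print(a,b,(a+b)/2,np.linalg.norm(a-b)); print(proj('scene',(.59,-.309,.083)),proj('scene',(.45,-.309,.083)))
im=cv2.imread('pics/s8.png'); cv2.imwrite('pics/c8.png',cv2.convertScaleAbs(cv2.resize(im[60:200,70:310],None,fx=3,fy=3,interpolation=cv2.INTER_CUBIC),alpha=2))
E
```

```text
[ 0.58260982 -0.32068481  0.083     ] [ 0.44592168 -0.3163621   0.083     ] [ 0.51426575 -0.31852345  0.083     ] 0.1367564759917545
[184.3529745  140.02951115] [238.8410216  123.46654525]
```

View pics/c8.png

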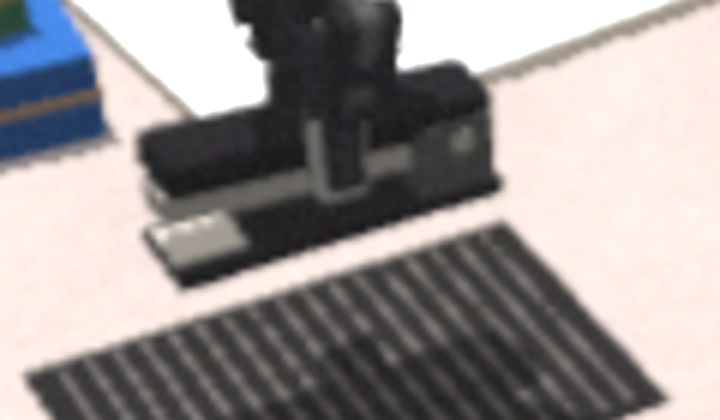

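The stapler hangs level with its base corners where a centred stapler should be: (185.5,138) and (238,122) seen, against (184,140) and (239,123) predicted. I'll set it down.

```bash
python3 -m inch '[[[0.001,0,0.015,0,0,0,1],[0.001,0,0.035,0,0,0,1],[0.001,0,0.055,0,0,0,1],[0.001,0,0.068,0,0,0,1],[0.001,0,0.074,0,0,0,1],[0.001,0,0.077,0,0,0,1],[0.001,0,0.079,0,0,0,1],[0.001,0,0.08,0,0,0,1],[0.001,0,0.081,0,0,0,1],[0.001,0,0.081,0,0,0,1]]]' && python3 -m inch '[[[0,0,0,0,0,0,0.5],[0,0,0,0,0,0,0.2],[0,0,0,0,0,0,-0.3],[0,0,0,0,0,0,-1],[0,0,0,0,0,0,-1],[0,0,-0.01,0,0,0,-1],[0,0,-0.03,0,0,0,-1],[0,0,-0.06,0,0,0,-1],[0,0,-0.1,0,0,0,-1],[0,0,-0.14,0,0,0,-1]]]' 40;  python3 -m inch '[[[0,0,-0.04,0,0,0,-1],[0,0,-0.04,0,0,0,-1]]]'; python3 need.py .603 .303 .25 -.096; python3 -c "
from h import *
im=snap('scene','s9'); cv2.imwrite('pics/s9.png',cv2.convertScaleAbs(cv2.resize(im[100:220,130:300],None,fx=4,fy=4,interpolation=cv2.INTER_CUBIC),alpha=2))
for x,y in [(.59,-.309),(.45,-.309),(.59,-.347)]: print(proj('scene',(x,y,.003)))"
```

```text
clock: 26.75
position: [0.5218, -0.3284, 0.0437]
ee_rot: [1.0, 0.006, 0.001, 0.0]
ft_force: [-1.0, 1.4, 3.0]
grip_width: 0.365
grasp_force: 51.0
clock: 27.75
position: [0.5209, -0.3282, 0.1848]
ee_rot: [1.0, 0.006, -0.0, -0.0]
ft_force: [1.4, -0.5, 0.4]
grip_width: 1.006
grasp_force: 0.0
clock: 27.95
position: [0.5227, -0.3301, 0.2289]
ee_rot: [1.0, 0.006, 0.004, 0.002]
ft_force: [-0.0, -0.7, 0.4]
grip_width: 0.998
grasp_force: 0.0
clock 27.95 shift [ 0.0881 -0.632  -0.0227] turn [ 0.008 -0.003 -1.463] grip 0.998 0.0
[188.93684034 167.03390268]
[240.28171339 150.17017209]
[183.25670258 158.50188482]
```

View pics/s9.png

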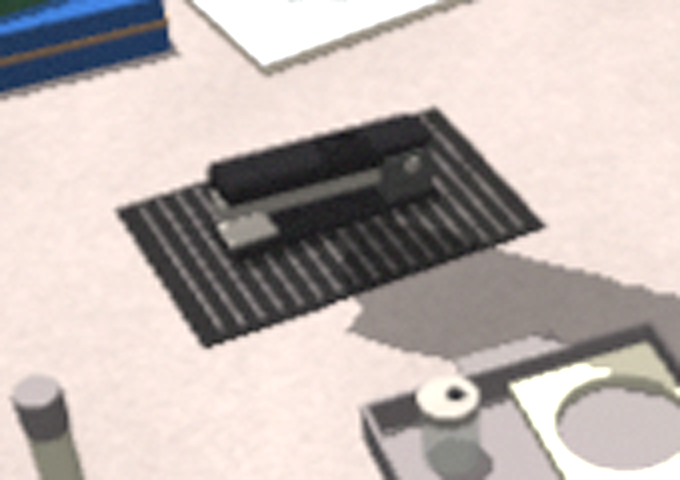

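The stapler stands on its base, released, with near base corners at (189.5,164) and (239,148). I'll check its offset from the mat's own corners in the same picture.

```bash
python3 - <<'E'
from h import *
f=lambda p,z=.003: back('scene',(130+p[0]/4,100+p[1]/4),z)[:2]
M=np.array([f(p) for p in[(120,210),(207,346),(545,227),(435,107)]]); c=M.mean(0); print('mat',M.round(3).tolist(),c)
a,b=f((238,257)),f((435,192)); d=(a-b)/np.linalg.norm(a-b); n=np.array([d[1],-d[0]])
print('st',a,b,np.linalg.norm(a-b),'ctr',(a+b)/2+n*.019,'yaw',np.arctan2(d[1],d[0]))
E
```

```text
mat [[0.633, -0.398], [0.631, -0.251], [0.405, -0.253], [0.407, -0.404]] [ 0.51892936 -0.32671464]
st [ 0.58479524 -0.3183589 ] [ 0.44938249 -0.31905828] 0.13541455701319705 ctr [ 0.51718699 -0.33770834] yaw 0.0051647099224203215
```

```bash
python3 -m inch '[[[0,-0.01,-0.025,0,0,-0.08,-1],[0.003,-0.03,-0.035,0,0,-0.22,-1],[0.006,-0.07,-0.035,0,0,-0.36,-1],[0.01,-0.11,-0.035,0,0,-0.5,-1],[0.015,-0.15,-0.035,0,0,-0.64,-1],[0.02,-0.19,-0.035,0,0,-0.78,-1],[0.025,-0.23,-0.035,0,0,-0.92,-1],[0.03,-0.27,-0.035,0,0,-1.06,-1],[0.035,-0.31,-0.035,0,0,-1.2,-1],[0.04,-0.34,-0.035,0,0,-1.34,-1]]]'; python3 need.py .603 .303 .25 -.096; python3 -m inch '[[[0,0,0,0,0,-0.12,-1],[0,0,0,0,0,-0.12,-1],[0,0,0,0,0,-0.12,-1]]]'; python3 need.py .603 .303 .25 -.096
```

```text
clock: 29.0
position: [0.5564, 0.0154, 0.257]
ee_rot: [0.777, 0.629, -0.0, -0.001]
ft_force: [0.0, -0.2, 0.0]
grip_width: 0.999
grasp_force: 0.0
clock 29.0 shift [ 0.291  -0.0144  0.0071] turn [-0.002 -0.    -0.114] grip 0.999 0.0
clock: 29.3
position: [0.5566, 0.0114, 0.2574]
ee_rot: [0.742, 0.67, -0.0, -0.0]
ft_force: [-0.2, 0.1, -0.6]
grip_width: 1.0
grasp_force: 0.0
clock 29.3 shift [0.2948 0.0162 0.0073] turn [-0.001  0.    -0.007] grip 1.0 0.0
```

```bash
python3 -m inch '[[[0.03,0.002,0,0,0,-0.007,-1],[0.07,0.004,0,0,0,-0.007,-1],[0.115,0.006,0,0,0,-0.007,-1],[0.16,0.009,0,0,0,-0.007,-1],[0.205,0.011,0,0,0,-0.007,-1],[0.245,0.013,0,0,0,-0.007,-1],[0.28,0.016,0,0,0,-0.007,-1],[0.295,0.016,0,0,0,-0.007,-1],[0.295,0.016,0,0,0,-0.007,-1],[0.295,0.016,0,0,0,-0.007,-1]]]'; python3 need.py .6036 .3036 .1507 -.096; python3 - <<'E'
from h import *
im=snap('top','t10'); sc=snap('scene','s10')
for cam in('top','scene'):
  for n in('stapler','nonslip_mat'): print(cam,n,[(np.round(d['pixel'],1).tolist(),round(d['conf'],2)) for d in spotter.look_for(n,cam)][:2])
print(proj('top',(.521,-.328,.03)),proj('scene',(.521,-.328,.03)),proj('top',(.521,-.328,.003)))
g=cv2.cvtColor(im,cv2.COLOR_BGR2GRAY)
# ribs -> bright pixels in mat; stapler = region without ribs: local max filter
m=g.copy(); d=cv2.dilate(m,np.ones((7,3),np.uint8)); 
print(d[172:262:4,366:424:2])
E
```

```text
clock: 30.3
position: [0.6023, 0.3019, 0.2579]
ee_rot: [0.74, 0.673, -0.0, 0.001]
ft_force: [-0.5, -0.8, -0.0]
grip_width: 1.002
grasp_force: 0.0
clock 30.3 shift [0.0019 0.0011 0.1072] turn [0.    0.001 0.001] grip 1.002 0.0
top stapler [([398.6, 215.2], 0.78)]
top nonslip_mat [([386.5, 215.6], 0.93)]
scene stapler [([209.4, 146.7], 0.97)]
scene nonslip_mat [([208.3, 158.9], 0.61)]
[396.79003456 213.91206569] [210.72740452 145.69462969] [393.69861819 214.93329029]
[[116 118 118 118 118 118 118 117 118 118 118 117 117 115 116 116 119 119
  118 118 120 119 119 116 118 118 117 118 117]
 [116 117 118 118 118 117 117 117 118 117 116 115 117 115 116 116 115 115
  115 116 117 116 116 116 115 116 116 117 118]
 [101  59  65  73  59  59  59  58  54  45  50  61  59  59  59  61  61  59
   63  72  57  58  58  58  43  75 116 116 118]
 [103  60  65  73  74  74  60  60  60  60  59  60  60  54  45  49  60  59
   59  59  60  60  59  58  59  70 118 118 116]
 [103  60  60  60  74  74  61  61  60  60  61  60  71  71  48  41  40  32
   30  43  50  60  59  58  58  53 118 118 116]
 [104  60  61  61  60  61
[... 1453 characters left out ...]
 61  66  74  60  60  60  60  60  60  60  45  50
   62  59  59  59  59  58  65  72  59  58 114]
 [114 113  98  60  62  62  61  66  74  60  60  61  60  60  74  74  59  60
   62  59  60  60  59  58  65  72  59  59 114]
 [115 114 100  60  63  63  61  68  75  60  66  74  60  60  74  74  59  63
   63  60  60  60  60  60  73  73  59  59 109]
 [115 115 108  51  63  63  61  68  75  60  66  74  60  60  60  55  45  63
   63  60  62  64  65  66  73  73  71  71  93]
 [115 117 115 114 117 118 116 115 116 115 115 117 117 115 116 116 116 117
  117 116 116 116 117 118 118 118 118 116 116]
 [116 117 115 116 117 118 116 116 116 115 115 117 117 115 116 116 116 117
  118 118 116 116 117 118 118 118 118 117 116]]
```

The top-view numbers put the stapler within about 3 mm of the mat's middle. Next I'll pick up the bottle.

```bash
python3 -m inch '[[[0.001,0.001,0.015,0,0,0,-1],[0.001,0.001,0.035,0,0,0,-1],[0.001,0.001,0.055,0,0,0,-1],[0.001,0.001,0.075,0,0,0,-1],[0.001,0.001,0.095,0,0,0,-1],[0.001,0.001,0.107,0,0,0,-1],[0.001,0.001,0.107,0,0,0,-1]]]';  python3 -m inch '[[[0,0,0,0,0,0,-0.4],[0,0,0,0,0,0,0],[0,0,0,0,0,0,0.3],[0,0,0,0,0,0,0.6],[0,0,0,0,0,0,1],[0,0,0,0,0,0,1],[0,0,0,0,0,0,1],[0,0,0,0,0,0,1]]]' 60;  python3 need.py .4586 -.0735 .1504 -.096
```

```text
clock: 31.3
position: [0.6018, 0.3048, 0.1484]
ee_rot: [0.739, 0.674, -0.002, -0.0]
ft_force: [0.2, -0.6, 0.6]
grip_width: 1.002
grasp_force: 0.0
clock: 32.1
position: [0.6035, 0.3054, 0.1519]
ee_rot: [0.739, 0.674, 0.001, 0.0]
ft_force: [1.1, -0.1, 6.6]
grip_width: 0.361
grasp_force: 59.9
clock 32.1 shift [-0.3905 -0.1099  0.0009] turn [ 0.002 -0.001  0.005] grip 0.361 59.92409400874749
```

```bash
python3 -m inch '[[[0,0,-0.01,0,0,0,1],[0,0,-0.025,0,0,0,1],[0,0,-0.045,0,0,0,1],[0,0,-0.065,0,0,0,1],[-0.005,0,-0.08,0,0,0,1],[-0.02,-0.005,-0.085,0,0,0.005,1],[-0.045,-0.013,-0.085,0,0,0.005,1],[-0.075,-0.021,-0.085,0,0,0.005,1],[-0.105,-0.03,-0.085,0,0,0.005,1],[-0.135,-0.038,-0.085,0,0,0.005,1]]]' 60 && python3 -m inch '[[[-0.03,-0.0083,0,0,0,0,1],[-0.06,-0.017,0,0,0,0,1],[-0.09,-0.025,0,0,0,0,1],[-0.12,-0.033,0,0,0,0,1],[-0.15,-0.042,0,0,0,0,1],[-0.18,-0.05,0,0,0,0,1],[-0.21,-0.059,0,0,0,0,1],[-0.235,-0.067,0,0,0,0,1],[-0.25,-0.071,0,0,0,0,1],[-0.254,-0.072,0,0,0,0,1]]]' &&  python3 -m inch '[[[0,0,0,0,0,0,1],[0,0,0,0,0,0,1],[0,0,0,0,0,0,1]]]'; python3 need.py .4586 -.0717 .1504 -.096
```

```text
clock: 33.1
position: [0.5521, 0.1726, 0.2364]
ee_rot: [0.74, 0.672, 0.0, -0.0]
ft_force: [-0.2, -0.4, -1.0]
grip_width: 0.36
grasp_force: 59.8
clock: 34.1
position: [0.4563, -0.0733, 0.2363]
ee_rot: [0.741, 0.671, 0.001, -0.0]
ft_force: [-0.3, 0.2, -2.8]
grip_width: 0.364
grasp_force: 59.8
clock: 34.4
position: [0.4572, -0.0706, 0.2358]
ee_rot: [0.74, 0.673, -0.0, 0.0]
ft_force: [-0.6, -0.1, -1.4]
grip_width: 0.362
grasp_force: 59.8
clock 34.4 shift [-0.0009  0.0016  0.0854] turn [-0.     0.     0.002] grip 0.362 59.78263728087768
```

```bash
python3 -m inch '[[[-0.001,0.0015,0.015,0,0,0,1],[-0.001,0.0015,0.035,0,0,0,1],[-0.001,0.0015,0.055,0,0,0,1],[-0.001,0.0015,0.068,0,0,0,1],[-0.001,0.0015,0.074,0,0,0,1],[-0.001,0.0015,0.078,0,0,0,1],[-0.001,0.0015,0.08,0,0,0,1],[-0.001,0.0015,0.08,0,0,0,1]]]' && python3 -m inch '[[[0,0,0.002,0,0,0,1],[0,0,0.004,0,0,0,1],[0,0,0.006,0,0,0,1],[0,0,0.006,0,0,0,1]]]'; python3 need.py .4586 -.0717 .1504 -.096
```

```text
clock: 35.2
position: [0.4584, -0.0728, 0.1561]
ee_rot: [0.74, 0.672, 0.0, 0.0]
ft_force: [-0.5, -0.8, -2.2]
grip_width: 0.365
grasp_force: 59.8
clock: 35.6
position: [0.4594, -0.0729, 0.1516]
ee_rot: [0.74, 0.672, 0.001, 0.0]
ft_force: [-3.7, 1.0, 17.7]
grip_width: 0.366
grasp_force: 61.7
clock 35.6 shift [ 0.0011 -0.0009  0.0012] turn [ 0.002 -0.001 -0.   ] grip 0.366 61.73751440830529
```

```bash
python3 -m inch '[[[0,0,-0.0015,0,0,0,1],[0,0,-0.0015,0,0,0,0.5],[0,0,-0.0015,0,0,0,0.2],[0,0,-0.0015,0,0,0,-0.3],[0,0,-0.0015,0,0,0,-1],[0,0,-0.0015,0,0,0,-1],[0,0,-0.01,0,0,0,-1],[0,0,-0.03,0,0,0,-1],[0,0,-0.06,0,0,0,-1],[0,0,-0.095,0,0,0,-1]]]' 40; python3 need.py .4248 .2734 .22 -.096;  python3 - <<'E'
from h import *
snap('scene','s11')
print([(np.round(d['pixel'],1).tolist(),round(d['conf'],2)) for d in spotter.look_for('glue_bottle','scene')][:3], proj('scene',(.4575,-.0725,.09)))
E
```

```text
clock: 36.6
position: [0.4576, -0.0731, 0.246]
ee_rot: [0.74, 0.672, -0.001, -0.0]
ft_force: [1.2, 0.1, 0.6]
grip_width: 1.0
grasp_force: 0.0
clock 36.6 shift [ 0.3417 -0.066   0.0259] turn [-0.001  0.001 -0.001] grip 1.0 0.0
[([283.3, 181.7], 0.62), ([318.3, 153.9], 0.55), ([289.5, 253.2], 0.45)] [286.38373495 178.72460174]
```

```bash
python3 -m inch '[[[0.03,-0.006,0,0,0,0,-1],[0.075,-0.014,0,0,0,0,-1],[0.12,-0.023,0,0,0,0,-1],[0.165,-0.032,0,0,0,0,-1],[0.21,-0.04,0,0,0,0,-1],[0.255,-0.049,0,0,0,0,-1],[0.3,-0.057,0,0,0,0,-1],[0.33,-0.063,0.01,0,0,0,-1],[0.342,-0.066,0.02,0,0,0,-1],[0.342,-0.066,0.026,0,0,0,-1]]]';  python3 -m inch '[[[0,0,0,0,0,0,-1],[0,0,0,0,0,0,-1]]]'; python3 need.py .4248 .2734 .098 -.096
```

```text
clock: 37.7
position: [0.4244, 0.2748, 0.2176]
ee_rot: [0.739, 0.673, -0.001, 0.0]
ft_force: [1.0, -1.5, 0.6]
grip_width: 1.002
grasp_force: 0.0
clock: 37.9
position: [0.4259, 0.2722, 0.2192]
ee_rot: [0.741, 0.671, 0.0, 0.0]
ft_force: [-0.2, -0.9, 1.1]
grip_width: 0.999
grasp_force: 0.0
clock 37.9 shift [ 0.0011 -0.0013  0.1212] turn [ 0.    -0.    -0.003] grip 0.999 0.0
```

```bash
python3 -m inch '[[[0.001,-0.001,0.02,0,0,0,-1],[0.001,-0.001,0.045,0,0,0,-1],[0.001,-0.001,0.07,0,0,0,-1],[0.001,-0.001,0.095,0,0,0,-1],[0.001,-0.001,0.115,0,0,0,-1],[0.001,-0.001,0.121,0,0,0,-1],[0.001,-0.001,0.121,0,0,0,-1]]]';  python3 -m inch '[[[0,0,0,0,0,0,-0.5],[0,0,0,0,0,0,0],[0,0,0,0,0,0,0.5],[0,0,0,0,0,0,1],[0,0,0,0,0,0,1],[0,0,0,0,0,0,1],[0,0,0,0,0,0,1]]]' 40;  python3 need.py .466 .0215 .098 -.096
```

```text
clock: 38.6
position: [0.4246, 0.2741, 0.098]
ee_rot: [0.741, 0.672, -0.0, 0.0]
ft_force: [0.1, -0.3, 0.3]
grip_width: 1.002
grasp_force: 0.0
clock: 39.3
position: [0.4252, 0.2755, 0.0994]
ee_rot: [0.74, 0.672, 0.001, -0.0]
ft_force: [1.2, -1.0, 4.9]
grip_width: 0.695
grasp_force: 42.3
clock 39.3 shift [-0.2489  0.065   0.001 ] turn [ 0.001 -0.002 -0.   ] grip 0.695 42.324514389038086
```

```bash
python3 -m inch '[[[0,0,-0.015,0,0,0,1],[0,0,-0.035,0,0,0,1],[0,0,-0.055,0,0,0,1],[-0.015,0.004,-0.06,0,0,0,1],[-0.045,0.012,-0.06,0,0,0,1],[-0.08,0.021,-0.06,0,0,0,1],[-0.115,0.03,-0.06,0,0,0,1],[-0.15,0.04,-0.06,0,0,0,1],[-0.185,0.049,-0.06,0,0,0,1],[-0.215,0.057,-0.06,0,0,0,1]]]' && python3 -m inch '[[[-0.02,0.005,0,0,0,0,1],[-0.031,0.008,0,0,0,0,1],[-0.032,0.008,0,0,0,0,1],[-0.032,0.008,0,0,0,0,1],[-0.032,0.008,0,0,0,0,1]]]'; python3 need.py .466 .0235 .098 -.096
```

```text
clock: 40.3
position: [0.4601, 0.0524, 0.1577]
ee_rot: [0.741, 0.672, 0.0, -0.0]
ft_force: [1.2, -0.7, -2.2]
grip_width: 0.689
grasp_force: 43.8
clock: 40.8
position: [0.4652, 0.0241, 0.1577]
ee_rot: [0.74, 0.673, 0.0, -0.0]
ft_force: [-0.3, -0.3, -1.7]
grip_width: 0.693
grasp_force: 43.8
clock 40.8 shift [-0.0005  0.0009  0.0597] turn [-0.    -0.     0.002] grip 0.693 43.77431631088257
```

```bash
python3 -m inch '[[[0,0.001,0.02,0,0,0,1],[0,0.001,0.04,0,0,0,1],[0,0.001,0.048,0,0,0,1],[0,0.001,0.053,0,0,0,1],[0,0.001,0.056,0,0,0,1],[0,0.001,0.058,0,0,0,1],[0,0.001,0.059,0,0,0,1],[0,0.001,0.059,0,0,0,1]]]'; python3 need.py .466 .0235 .098 -.096
```

```text
clock: 41.6
position: [0.4667, 0.0229, 0.0994]
ee_rot: [0.74, 0.672, 0.0, 0.0]
ft_force: [-0.8, 0.9, 1.2]
grip_width: 0.694
grasp_force: 43.9
clock 41.6 shift [ 0.0005 -0.0008  0.0014] turn [ 0.001 -0.001 -0.   ] grip 0.694 43.90657603740692
```

```bash
python3 -m inch '[[[0,0,0.0005,0,0,0,0.2],[0,0,0.0005,0,0,0,-0.3],[0,0,0,0,0,0,-1],[0,0,0,0,0,0,-1],[0,0,-0.01,0,0,0,-1],[0,0,-0.03,0,0,0,-1],[0,0,-0.06,0,0,0,-1],[0,0,-0.1,0,0,0,-1],[0,0,-0.12,0,0,0,-1],[0,0,-0.12,0,0,0,-1]]]' && python3 -m inch '[[[0.035,0.001,0,0,0,0,-1],[0.08,0.002,0,0,0,0,-1],[0.125,0.004,0,0,0,0,-1],[0.17,0.005,0,0,0,0,-1],[0.215,0.006,0,0,0,0,-1],[0.26,0.007,0,0,0,0,-1],[0.3,0.008,0,0,0,0,-1],[0.325,0.008,0,0,0,0,-1],[0.325,0.008,0,0,0,0,-1],[0.325,0.008,0,0,0,0,-1]]]'; python3 need.py .5035 .3474 .093 -.096
```

```text
clock: 42.6
position: [0.468, 0.0229, 0.2224]
ee_rot: [0.74, 0.672, 0.003, 0.001]
ft_force: [-0.7, 0.2, -0.3]
grip_width: 1.001
grasp_force: 0.0
clock: 43.6
position: [0.5053, 0.3452, 0.2182]
ee_rot: [0.74, 0.672, -0.001, 0.0]
ft_force: [0.9, -0.4, 0.5]
grip_width: 0.999
grasp_force: 0.0
clock 43.6 shift [ 0.0022 -0.002   0.1252] turn [-0.     0.002  0.   ] grip 0.999 0.0
```

```bash
python3 -m inch '[[[0.002,-0.002,0.02,0,0,0,-1],[0.002,-0.002,0.045,0,0,0,-1],[0.002,-0.002,0.07,0,0,0,-1],[0.002,-0.002,0.095,0,0,0,-1],[0.002,-0.002,0.115,0,0,0,-1],[0.002,-0.002,0.125,0,0,0,-1],[0.002,-0.002,0.125,0,0,0,-1]]]';  python3 -m inch '[[[0,0,0,0,0,0,-0.2],[0,0,0,0,0,0,0.2],[0,0,0,0,0,0,0.6],[0,0,0,0,0,0,1],[0,0,0,0,0,0,1],[0,0,0,0,0,0,1],[0,0,0,0,0,0,1],[0,0,0,0,0,0,1]]]' 40;  python3 need.py .4758 .112 .093 -.096
```

```text
clock: 44.3
position: [0.5034, 0.3462, 0.093]
ee_rot: [0.741, 0.672, -0.001, 0.0]
ft_force: [0.0, 0.1, 0.1]
grip_width: 1.001
grasp_force: 0.0
clock: 45.1
position: [0.5043, 0.3482, 0.0953]
ee_rot: [0.74, 0.672, 0.001, -0.0]
ft_force: [-1.2, -1.0, 7.0]
grip_width: 0.597
grasp_force: 41.0
clock 45.1 shift [-0.2379 -0.0057  0.0019] turn [ 0.001 -0.002  0.   ] grip 0.597 41.00308120250702
```

```bash
python3 -m inch '[[[0,0,-0.015,0,0,0,1],[0,0,-0.035,0,0,0,1],[0,0,-0.055,0,0,0,1],[-0.015,0,-0.06,0,0,0,1],[-0.045,-0.001,-0.06,0,0,0,1],[-0.08,-0.002,-0.06,0,0,0,1],[-0.115,-0.003,-0.06,0,0,0,1],[-0.15,-0.004,-0.06,0,0,0,1],[-0.185,-0.005,-0.06,0,0,0,1],[-0.21,-0.005,-0.06,0,0,0,1]]]' && python3 -m inch '[[[-0.015,0,0,0,0,0,1],[-0.025,0,0,0,0,0,1],[-0.027,0,0,0,0,0,1],[-0.027,0,0,0,0,0,1],[-0.027,0,0,0,0,0,1]]]'; python3 need.py .4758 .1127 .094 -.096
```

```text
clock: 46.1
position: [0.4776, 0.1355, 0.1536]
ee_rot: [0.741, 0.671, -0.0, -0.0]
ft_force: [0.2, -0.2, -1.9]
grip_width: 0.597
grasp_force: 42.3
clock: 46.6
position: [0.476, 0.1134, 0.1538]
ee_rot: [0.74, 0.673, 0.0, -0.0]
ft_force: [-0.4, 0.6, -2.7]
grip_width: 0.594
grasp_force: 42.3
clock 46.6 shift [-0.0008 -0.0002  0.0598] turn [ 0.    -0.     0.002] grip 0.594 42.25899696350098
```

```bash
python3 -m inch '[[[-0.001,0,0.02,0,0,0,1],[-0.001,0,0.04,0,0,0,1],[-0.001,0,0.048,0,0,0,1],[-0.001,0,0.053,0,0,0,1],[-0.001,0,0.056,0,0,0,1],[-0.001,0,0.058,0,0,0,1],[-0.001,0,0.059,0,0,0,1],[-0.001,0,0.059,0,0,0,1]]]'; python3 need.py .4758 .1127 .094 -.096
```

```text
clock: 47.4
position: [0.4762, 0.1115, 0.0954]
ee_rot: [0.74, 0.672, 0.0, 0.0]
ft_force: [0.0, -0.3, 0.1]
grip_width: 0.596
grasp_force: 42.5
clock 47.4 shift [ 0.0011 -0.0006  0.0014] turn [ 0.001 -0.001  0.   ] grip 0.596 42.49432146549225
```

The pot is just in contact at its grasp height. I'll release it, retreat, and check before handing in.

```bash
python3 -m inch '[[[0,0,0.0005,0,0,0,1],[0,0,0.0005,0,0,0,0.1],[0,0,0,0,0,0,-0.3],[0,0,0,0,0,0,-1],[0,0,0,0,0,0,-1],[0,0,-0.01,0,0,0,-1],[0,0,-0.03,0,0,0,-1],[0,0,-0.06,0,0,0,-1],[0,0,-0.1,0,0,0,-1],[0,0,-0.14,0,0,0,-1]]]' && python3 -m inch '[[[0.04,0,-0.02,0,0,0,-1],[0.08,0,-0.02,0,0,0,-1],[0.12,0,-0.02,0,0,0,-1],[0.16,0,-0.02,0,0,0,-1],[0.2,0,-0.02,0,0,0,-1],[0.24,0,-0.02,0,0,0,-1],[0.27,0,-0.02,0,0,0,-1],[0.27,0,-0.02,0,0,0,-1],[0.27,0,-0.02,0,0,0,-1],[0.27,0,-0.02,0,0,0,-1]]]'; python3 - <<'E'
from h import *
from scipy.spatial.transform import Rotation
a=snap('top','t12');b=snap('scene','s12')
for cam in('top','scene'):
  for n in('glue_bottle','paint_pot','crayon_tin','stapler','eraser','sharpener','rinse_cup'): print(cam,n,[(np.round(d['pixel']).tolist(),round(d['conf'],2)) for d in spotter.look_for(n,cam)][:3])
# shift of each thing between the first and the last picture, by template matching
g=lambda p: cv2.imread(p,0)
for cam,f0,f1,L in(('top','top0','t12',{'pot':(235,231),'tin':(271,235),'glue':(308,237)}),('scene','scene0','s12',{'pot':(332,255),'tin':(308,215),'glue':(286,180),'eraser':(287,293),'sharp':(243,207)})):
  A,B=g(f'pics/{f0}.png'),g(f'pics/{f1}.png')
  for n,(x,y) in L.items():
    h=18; T=A[y-h:y+h,x-h:x+h]; S=B[y-h-12:y+h+12,x-h-12:x+h+12]; r=cv2.matchTemplate(S,T,cv2.TM_CCOEFF_NORMED); _,v,_,l=cv2.minMaxLoc(r); print(cam,n,round(v,3),l[0]-12,l[1]-12)
E
```

```text
clock: 48.4
position: [0.4756, 0.1109, 0.2369]
ee_rot: [0.74, 0.672, -0.0, 0.0]
ft_force: [0.8, 0.2, -0.2]
grip_width: 0.999
grasp_force: 0.0
clock: 49.4
position: [0.5023, 0.3788, 0.2554]
ee_rot: [0.741, 0.672, 0.0, 0.0]
ft_force: [0.0, 0.6, 1.4]
grip_width: 1.001
grasp_force: 0.0
top glue_bottle [([307.0, 238.0], 0.9), ([329.0, 279.0], 0.89)]
top paint_pot [([225.0, 302.0], 0.86), ([249.0, 156.0], 0.68), ([232.0, 234.0], 0.55)]
top crayon_tin [([270.0, 234.0], 0.56)]
top stapler [([398.0, 214.0], 0.95)]
top eraser [([234.0, 201.0], 0.54)]
top sharpener [([316.0, 205.0], 0.52)]
top rinse_cup [([171.0, 134.0], 0.82), ([275.0, 214.0], 0.62)]
scene glue_bottle [([316.0, 151.0], 0.92), ([285.0, 178.0], 0.83)]
scene paint_pot [([216.0, 292.0], 0.92), ([409.0, 232.0], 0.87), ([330.0, 253.0], 0.59)]
scene crayon_tin [([308.0, 214.0], 0.9)]
scene stapler [([210.0, 144.0], 0.73)]
scene eraser [([283.0, 291.0], 0.78)]
scene sharpener [([245.0, 202.0], 0.67)]
scene rinse_cup [([240.0, 403.0], 0.67), ([209.0, 161.0], 0.36)]
top pot 0.935 0 0
top tin 0.903 0 0
top glue 0.976 0 0
scene pot 0.989 0 0
scene tin 0.983 0 0
scene glue 0.978 0 0
scene eraser 0.948 0 0
scene sharp 0.774 0 0
```

Template matching shows no shift from the first pictures for the three containers, the eraser and the sharpener. The stapler is at the mat's middle. I'm handing in.

```bash
python3 -c "
from workcell import order
print(order.hand_in())"
```

```text
the job is handed in; nothing more can be done
None
```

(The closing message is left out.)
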